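# Call the comb maker and point out the broken teeth

### The job

Press the call button (the larger of the two round push buttons on the grey boxes) all the way down and let it come up again. Then point at the gap in the tooth row of the comb with broken teeth: bring the fingertips from straight above to a finger's breadth or two over the middle of the gap, touch no comb, dwell there for at least three seconds, and finish still pointing at it so that the comb maker sees it. Leave the small lamp button and everything else on the bench as it is; nothing is to be picked up.

Things in the scene. Friction and masses are not known exactly. Their poses are not given: they have to be found in the camera images.
- gap (a point): the spot to point at: the middle of the gap, level with the comb's upper face, 12 mm over the bench. The gap is about 31 mm long (along the comb) and 28 mm deep (three teeth broken off to 4 mm stubs); the bench shows through. It lies 39.5 mm from the comb's origin along its x and -17 mm along its y. Axes as the comb's, z up.
- call_button_top (a point): centre of the top face of the large call button, a black disc 44 mm across on a grey box 90 x 90 x 50 mm; about 72 mm over the bench when up. The fixed box stands to the robot's right of the combs.
- call_button (a joint): travel of the call button, straight down: 0 up, 0.006 m fully down. A spring brings it back up; it needs about 1.5 N to start and 5 N to be fully down.
- lamp_button_top (a point): centre of the top face of the small lamp button, a black disc 20 mm across on another grey box of the same size, beside the first; the two boxes may have changed places. Not to be pressed.
- lamp_button (a joint): travel of the lamp button: 0 up, 0.006 m fully down.
- broken_comb: the handled comb of dark wood, 200 mm long, 62 mm wide, 12 mm thick, lying flat, in which three neighbouring teeth are broken off. Loose. Origin: middle of its length, under the spine's lower edge, on the bench (underside); x runs along the comb away from the handle, y from the teeth to the spine (spine at y 0 to 30 mm, teeth at y -32 to 0 mm), z up.
- sound_comb: a comb of the same wood, shape and size as the broken one, with all its teeth; same axes. A bystander, loose.
- double_comb: a comb of the same wood without a handle, 160 x 60 x 12 mm, teeth along both long sides, none missing. Origin under its middle; x along it. A bystander, loose.
- sanding_block: cork sanding block, 90 x 40 x 30 mm high, origin under its middle. A bystander, loose.
- oil_bottle: amber bottle, 56 mm across, 150 mm high, origin under its middle. A bystander, loose, beyond the combs.
- mallet: wooden mallet lying flat, 250 mm long, head 90 x 60 x 60 mm, origin on the bench under the middle of its length. A bystander, loose, beyond the combs.
- screwdriver: screwdriver, 200 mm long, 26 mm thick at the wooden handle, lying flat, origin under its middle. A bystander, loose, nearer the robot than the combs.
- wax_tin: round aluminium tin, 60 mm across, 50 mm high, origin under its middle. A bystander, loose, nearer the robot than the combs.
Things that resemble listed ones, but are neither listed nor needed, are in the scene too. Leave any pink or purple look-alike of the broken_comb alone.

How it is judged:
By the outcome, as a careful person would: the job done as asked, in the order asked, and still so for the second after the job is handed in, with the robot touching nothing.
It also fails if it takes over 54 s, if anything falls off the work surface, if the arm or the gripper's body presses on something with over 40 N, if the wrist force passes 120 N, or if a joint passes its speed limit or range.

### The arm

A 7-joint arm with a two-finger parallel gripper is mounted at the origin on the work surface. World frame = base frame: x ahead of the robot, y to its left, z up, the work surface at z = 0. Lengths are in m, angles in rad, forces in N, time in s.
With the tool pointing down it reaches from about 0.35 to 0.9 m from the base axis. Payload 8.1 kg.
Tool frame: the origin (TCP) lies between the finger pads; the fingertips stand ahead of it and the grasp point (between the pads) is the TCP (arm.nose_length is the z of the fingertips in the tool frame, in m); z points along the fingers, y is the line along which they close (so a half turn about z gives the same grasp; the last joint's range is limited). The gripper opens to 92 mm and grips with 3 to 60 N. Pads are 19 mm wide; open, the fingers measure 130 mm over their backs; the gripper's body (75 mm by 190 mm) begins 47 mm behind the grasp point.
Start: joints at [1.177, 0.434, 0.025, 1.573, -0.012, 1.134, -0.075], TCP at [0.179, -0.599, 0.246] pointing down, gripper open.
Joint ranges: [-2.62, 2.62], [-0.44, 2.09], [-1.27, 1.32], [0.08, 2.57], [-1.32, 4.46], [0.12, 2], [-2.74, 2.74]. Speed limits (rad/s): [2.22, 2.22, 3.01, 3.01, 3.14, 3.14, 3.14].

### API

Orientations are given as a rotation vector (axis times angle).
In Python, from cell import sensors, optics, arm gives the robot as it stands.
- The arm moves only by the tool arm_command, never from a script. Its argument "deltas" is one flat list of numbers, 7 for each row, row after row: the turn, a rotation vector about the world's x, y, z as a fraction of full scale, then the shift along the world's x, y, z as a fraction of full scale, then the finger opening in mm, from 0 to 91.8. In form: [wx, wy, wz, dx, dy, dz, fingers, wx, wy, wz, dx, dy, dz, fingers, ...]. A call has 1 to 20 rows; each row is the pose to reach, as a shift and turn from the pose commanded when the call began; what a row does not reach only later rows make up. Full scale, the value 1, is 1 m for a shift and 90 degrees for a turn. A row lasts 1/10 s, in which the tool goes at most 50 mm and 8.59 degrees, less where a joint would pass 70% of its speed; a pose out of reach is approached as far as the arm can. A call with a number of a shift or a turn outside -1 to 1 is refused whole. A call with a gripper value outside its range is refused whole. The fingers move at their own pace and stop on an object; "force" is the grip in N (left out, the last holds). Time passes only in rows, so rows that repeat a pose let the fingers close. It gives the time, the measured TCP pose, the force, the opening and the grip force at its end, in the units of the state.
- sensors.observe(): the state, without advancing time (a new reading comes with each control period).
- optics.get_image(name): name is "side" or "top" or "wrist"; returns the picture (480x640x3 uint8, blue, green, red); there is no depth.
- optics.calibration(name): a dict with "camera_matrix" (3x3 intrinsics, pixels), "rvec" (rotation vector, rad) and "tvec" (3), from world to camera coordinates, as OpenCV has them. Camera axes: x right, y down, z forward; pixel columns grow to the right and rows downward; lengths in m; the calibration is good to about 2 mm. The wrist camera is an equidistant fisheye: a pixel r from the principal point sees the ray r / f radians off the axis. A picture is of the moment at which its call begins: read the wrist's pose just before it. calibration takes no time and is no camera call; for the wrist camera it gives the pose at the moment of the call.
- arm.sign_off(): hands the job in; it is judged then, once.
The state is a dict: "clock": time; "joints": joint angles; "dq": joint speeds; "joint_efforts": joint torques, N m; "position": TCP position; "ee_rot": TCP orientation; "force": force on the tool from outside, world axes, zero at the start; "ft_torque": the same for the moment, N m; "width": opening from 0.0 (shut) to 1.0 (fully open); "gripper_force": force on a finger pad.
Only numpy, scipy, OpenCV 4.12 (cv2) and the standard library are available. Lean on these libraries where they do the work, as an engineer would, in place of code of your own. Each camera call takes 0.05 s, during which the arm holds its last target. There are 200 camera calls.

## Working session

There is one attempt and no reset: what is moved stays moved. The work goes in short steps, Python scripts to look and compute and a tool call to move; the robot and the scene stay as the last step left them, time stands still between calls to the robot, and variables do not carry over. Pictures are saved under pics/ and viewed, at most 10 in all, crops included, and the job is handed in when it is done.

Besides the shell and the picture viewer there is one more tool, called after "Call:" by a JSON object that holds its "name" and its "arguments". arm_command: Moves the arm, as the interface text tells. Its arguments: {"type":"object","properties":{"deltas":{"type":"array","items":{"type":"number"}},"force":{"type":"number"}},"required":["deltas"]}

```bash
mkdir -p pics; ls
cat > h.py <<'E'
import numpy as np, cv2
from cell import sensors, optics, arm
def world(name,pts,z):
    c=optics.calibration(name);K=np.array(c["camera_matrix"],float);R=cv2.Rodrigues(np.array(c["rvec"],float))[0];t=np.array(c["tvec"],float).ravel()
    o=-R.T@t;out=[]
    for u,v in pts:
        x=np.array([(u-K[0,2])/K[0,0],(v-K[1,2])/K[1,1]])
        if name=="wrist":
            r=np.hypot(*x);d=np.array([*(x/r*np.sin(r) if r>0 else x),np.cos(r)])
        else: d=np.array([*x,1.])
        d=R.T@d; out.append(o+d*(z-o[2])/d[2])
    return np.array(out)
E
python3 - <<'E'
from h import *
s=sensors.observe();print(s, arm.nose_length)
for n in("top","side"):
    cv2.imwrite(f"pics/{n}0.png",optics.get_image(n))
E
```

```text
pics
{'clock': 0.0, 'joints': array([ 1.17737631,  0.43521109,  0.02497258,  1.57409741, -0.01161233,
        1.13399368, -0.07509511]), 'dq': array([-7.01061298e-04,  7.09379019e-04, -5.51246358e-04,  3.18583243e-06,
       -2.19758334e-03,  8.98589906e-04, -4.01807272e-04]), 'joint_efforts': array([-3.11294696e-05, -6.67857599e+01,  9.84789021e-01, -3.14466405e+01,
       -6.05343003e-02,  4.28833324e-02,  1.46165726e-04]), 'position': array([ 0.1790247 , -0.59830879,  0.24495221]), 'ee_rot': array([-3.10694644e+00, -4.54881698e-01,  5.57477480e-04]), 'force': array([ 0.89878548,  0.05565028, -0.46314079]), 'ft_torque': array([ 0.0025533 , -0.00715877, -0.01326748]), 'gripper_force': 0.0, 'width': 1.0008672878107168} 0.019
```

View pics/top0.png

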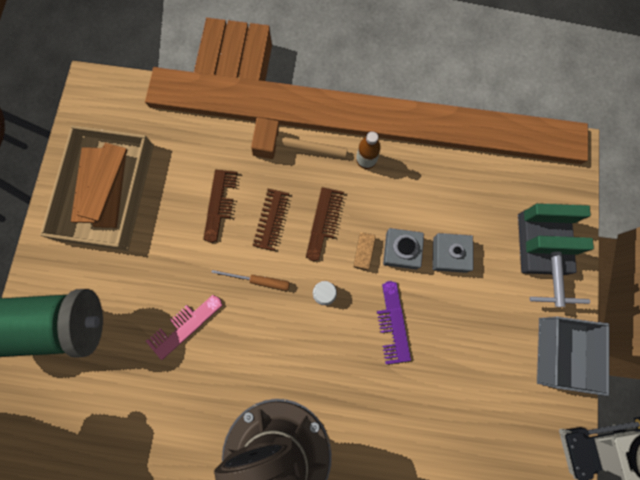

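View pics/side0.png

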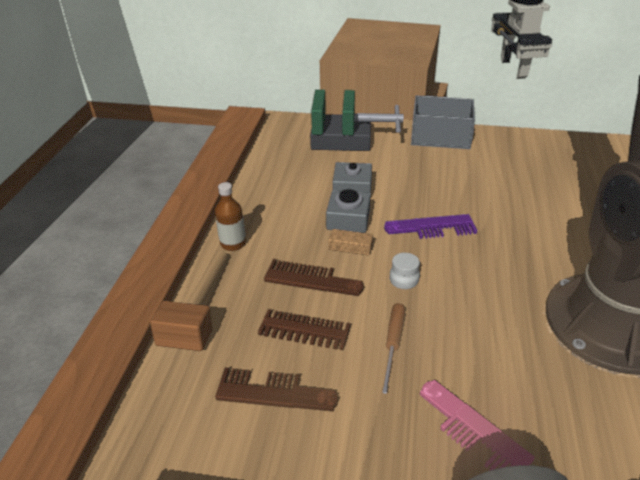

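Top view candidates for the broken comb: dark (220,205), with a gap near (230,190); double comb (271,220); sound comb (325,222); pink (185,325) and purple (395,322) look-alikes. I choose (220,205). Call button candidates: large disc (406,246), small lamp disc (457,251). I choose (406,246). Next is a close crop to check both.

Run:
```python
from h import *
im=cv2.imread("pics/top0.png")
a=cv2.resize(im[160:250,190:250],None,fx=6,fy=6,interpolation=cv2.INTER_CUBIC)
b=cv2.resize(im[215:275,380:450],None,fx=6,fy=6,interpolation=cv2.INTER_CUBIC)
o=np.zeros((540,780,3),np.uint8);o[:540,:360]=a;o[:360,360:780]=b
cv2.imwrite("pics/crop.png",o)
```

```text
(no output)
```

View pics/crop.png

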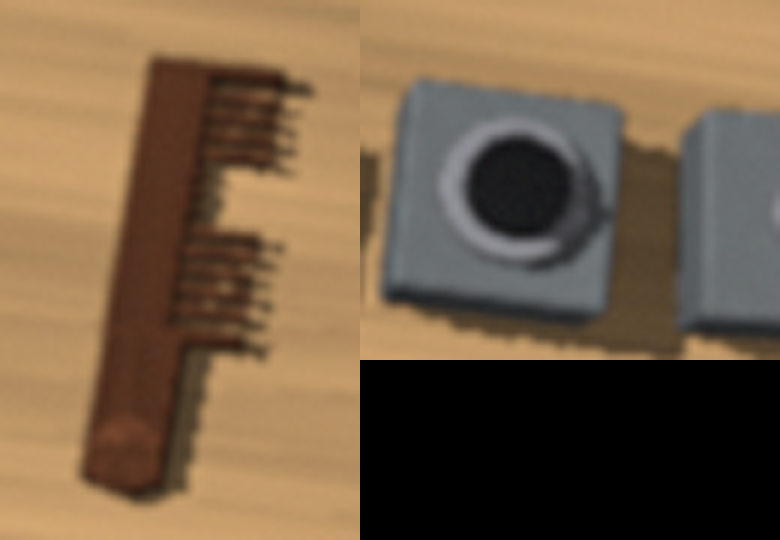

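The crop shows the dark comb with its handle at the lower end and a gap centred at about crop (236,200), which is top pixel (229.3,193.3). The large black disc is centred at crop (520,187), top pixel (406.6,246.1).

Run:
```python
from h import *
def P(l,x0,y0): return [(x0+(u+.5)/6-.5,y0+(v+.5)/6-.5) for u,v in l]
print("gap",world("top",P([(236,200)],190,160),.012))
c=world("top",P([(150,60),(85,478),(207,75),(178,340)],190,160),.012);print("corners",c)
print("teeth side dir", c[2]-c[3], "outer",c[0]-c[1])
print("btn",world("top",P([(520,187)],380,215),.072), "lamp",world("top",[(457.5,251)],.072))
# box edges tops and bottle, block
print("bottle",world("top",[(372,137)],.15),"mallet",world("top",[(264,138)],.06))
print("tin",world("top",[(324,291)],.05), "ends", sensors.observe()["position"])
```

```text
gap [[0.61859474 0.2270596  0.012     ]]
corners [[0.67733337 0.2770928  0.012     ]
 [0.4863824  0.26806898 0.012     ]
 [0.67399648 0.25063782 0.012     ]
 [0.55234429 0.24018866 0.012     ]]
teeth side dir [0.12165218 0.01044916 0.        ] outer [0.19095096 0.00902382 0.        ]
btn [[ 0.55102241 -0.38632488  0.072     ]] lamp [[ 0.53498349 -0.36612992  0.072     ]]
bottle [[ 0.76536993 -0.12062412  0.15      ]] mallet [[0.76498541 0.15228721 0.06      ]]
tin [[ 0.39505301 -0.05781586  0.05      ]] ends [ 0.17900775 -0.59840572  0.2450628 ]
```

Run:
```python
from h import *
b=world("top",[(406.25,245.8)],.072);p=np.array([.179,-.599,.246])
print("btn",b,b-p,"lamp",world("top",[(457.5,251)],.072))
```

```text
btn [[ 0.53012934 -0.24124456  0.072     ]] [[ 0.35112934  0.35775544 -0.174     ]] lamp [[ 0.53498349 -0.36612992  0.072     ]]
```

Call:
{"name": "arm_command", "arguments": {"deltas": [0, 0, 0, 0.351, 0.358, 0, 0, 0, 0, 0, 0.351, 0.358, 0, 0, 0, 0, 0, 0.351, 0.358, 0, 0, 0, 0, 0, 0.351, 0.358, 0, 0, 0, 0, 0, 0.351, 0.358, 0, 0, 0, 0, 0, 0.351, 0.358, 0, 0, 0, 0, 0, 0.351, 0.358, 0, 0, 0, 0, 0, 0.351, 0.358, 0, 0, 0, 0, 0, 0.351, 0.358, 0, 0, 0, 0, 0, 0.351, 0.358, 0, 0, 0, 0, 0, 0.351, 0.358, 0, 0, 0, 0, 0, 0.351, 0.358, 0, 0, 0, 0, 0, 0.351, 0.358, -0.04, 0, 0, 0, 0, 0.351, 0.358, -0.08, 0, 0, 0, 0, 0.351, 0.358, -0.1, 0, 0, 0, 0, 0.351, 0.358, -0.1, 0, 0, 0, 0, 0.351, 0.358, -0.1, 0]}}

```text
clock: 1.8
position: [0.5295, -0.2421, 0.1462]
ee_rot: [3.109, 0.452, -0.001]
force: [-0.5, -0.4, 0.3]
width: 0.005
gripper_force: 0.0
```

Run:
```python
from h import *
print(sensors.observe())
i=optics.get_image("wrist");cv2.imwrite("pics/w1.png",i)
c=optics.calibration("wrist");print(c)
```

```text
{'clock': 1.8, 'joints': array([ 0.44271269,  0.47291095, -0.1477382 ,  1.78677823,  0.08717298,
        0.88856218, -1.02607063]), 'dq': array([-0.00604725, -0.02314427, -0.00916241, -0.0267658 , -0.00140791,
        0.00243084,  0.0018166 ]), 'joint_efforts': array([ 4.48182703e-02, -6.26206255e+01, -1.48088839e+00, -2.55529153e+01,
       -1.58684741e-02, -8.28549732e-02, -4.13239919e-03]), 'position': array([ 0.52954647, -0.24206166,  0.14618204]), 'ee_rot': array([ 3.10858433e+00,  4.52039124e-01, -8.84748992e-04]), 'force': array([-0.48698388, -0.36271949,  0.2521774 ]), 'ft_torque': array([-0.0152156 , -0.00652406,  0.00833713]), 'gripper_force': 0.0, 'width': 0.004949146234014977}
{'camera_matrix': array([[371.64829954,   0.        , 317.8947234 ],
       [  0.        , 371.64829954, 240.89953566],
       [  0.        ,   0.        ,   1.        ]]), 'rvec': array([-2.31291289,  1.72695377,  0.26109631]), 'tvec': array([-0.38197409,  0.41274416,  0.42838427])}
```

View pics/w1.png

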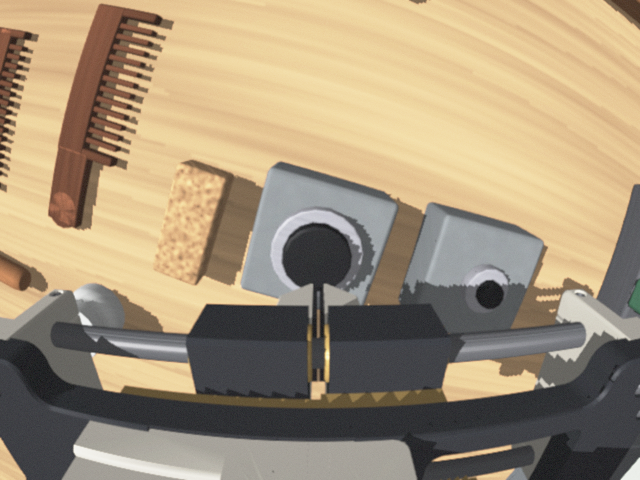

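The wrist view shows the large disc centred at about (316,255), with the closed fingertips just below it at (318,290). The lamp button is well clear at (489,292).

Run:
```python
from h import *
print(world("wrist",[(316.5,255),(489,292)],.072),sensors.observe()["position"])
```

```text
[[ 0.53554823 -0.23853174  0.072     ]
 [ 0.54256433 -0.36032158  0.072     ]] [ 0.53033343 -0.24204361  0.14700007]
```

Call:
{"name": "arm_command", "arguments": {"deltas": [0, 0, 0, 0.004, 0.002, -0.03, 0, 0, 0, 0, 0.004, 0.002, -0.05, 0, 0, 0, 0, 0.004, 0.002, -0.053, 0, 0, 0, 0, 0.004, 0.002, -0.056, 0, 0, 0, 0, 0.004, 0.002, -0.058, 0, 0, 0, 0, 0.004, 0.002, -0.06, 0, 0, 0, 0, 0.004, 0.002, -0.061, 0, 0, 0, 0, 0.004, 0.002, -0.062, 0, 0, 0, 0, 0.004, 0.002, -0.062, 0]}}

```text
clock: 2.75
position: [0.5349, -0.2394, 0.0852]
ee_rot: [3.107, 0.454, 0.003]
force: [-2.1, -0.1, 12.8]
width: -0.0
gripper_force: 6.2
```

Call:
{"name": "arm_command", "arguments": {"deltas": [0, 0, 0, 0, 0, 0.01, 0, 0, 0, 0, 0, 0, 0.04, 0, 0, 0, 0, 0, 0, 0.08, 0, 0, 0, 0, 0, 0, 0.11, 0, 0, 0, 0, 0.056, 0.467, 0.11, 0, 0, 0, 0, 0.056, 0.467, 0.11, 0, 0, 0, 0, 0.056, 0.467, 0.11, 0, 0, 0, 0, 0.056, 0.467, 0.11, 0, 0, 0, 0, 0.056, 0.467, 0.11, 0, 0, 0, 0, 0.056, 0.467, 0.11, 0, 0, 0, 0, 0.056, 0.467, 0.11, 0, 0, 0, 0, 0.056, 0.467, 0.11, 0, 0, 0, 0, 0.056, 0.467, 0.11, 0, 0, 0, 0, 0.056, 0.467, 0.11, 0, 0, 0, 0, 0.056, 0.467, 0.11, 0, 0, 0, 0, 0.056, 0.467, 0.11, 0, 0, 0, 0, 0.056, 0.467, 0.11, 0, 0, 0, 0, 0.056, 0.467, 0.11, 0]}}

```text
clock: 4.55
position: [0.5905, 0.2261, 0.1939]
ee_rot: [3.108, 0.451, 0.0]
force: [0.4, 0.2, -0.0]
width: 0.003
gripper_force: 0.0
```

Run:
```python
from h import *
print(sensors.observe()["position"])
c=optics.calibration("wrist");np.savez("c2.npz",**c)
i=optics.get_image("wrist");cv2.imwrite("pics/w2.png",i)
```

```text
[0.59054543 0.22609364 0.1938645 ]
```

View pics/w2.png

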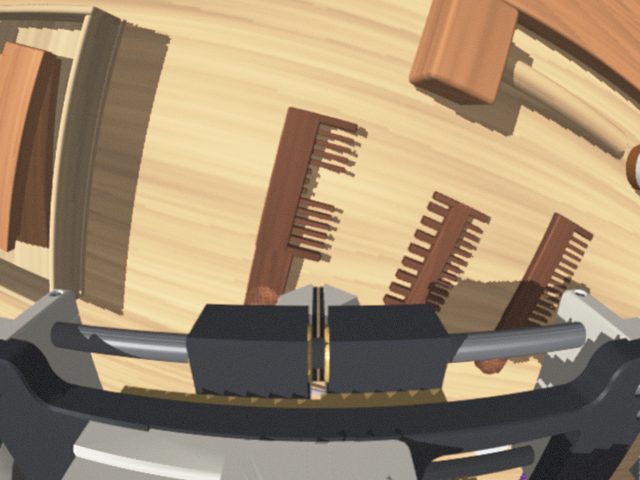

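The broken comb is at (300,200), with the gap at about (325,188). I'll enlarge it.

Run:
```python
from h import *
im=cv2.imread("pics/w2.png")
cv2.imwrite("pics/w2c.png",cv2.resize(im[130:240,270:380],None,fx=5,fy=5,interpolation=cv2.INTER_CUBIC))
```

```text
(no output)
```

View pics/w2c.png

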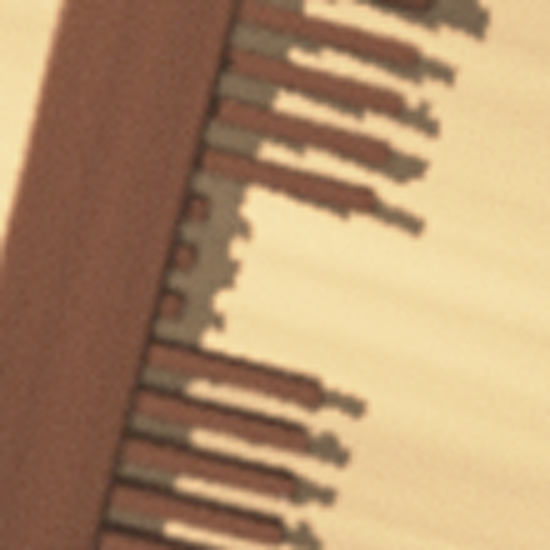

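In the crop the gap's corners are (200,175), (155,340), (370,210) and (323,378). Its middle is about (266,277), wrist pixel (323.1,185.3).

Run:
```python
from h import *
g=world("wrist",[(270+u/5-.4,130+v/5-.4) for u,v in [(266,277),(200,175),(155,340),(370,210),(323,378)]],.012)
print(g,sensors.observe()["position"],sensors.observe()["clock"]); print(np.linalg.norm(g[1]-g[2]),np.linalg.norm(g[1]-g[3]))
```

```text
[[0.62267133 0.23243209 0.012     ]
 [0.63663201 0.24848671 0.012     ]
 [0.60641655 0.24793498 0.012     ]
 [0.63918838 0.21852994 0.012     ]
 [0.60824064 0.21760861 0.012     ]] [0.59051305 0.22644295 0.19388744] 4.6
0.03022049546520995 0.030065645359822514
```

Call:
{"name": "arm_command", "arguments": {"deltas": [0, 0, 0, 0.03, 0.003, 0, 0, 0, 0, 0, 0.03, 0.003, -0.03, 0, 0, 0, 0, 0.03, 0.003, -0.06, 0, 0, 0, 0, 0.03, 0.003, -0.09, 0, 0, 0, 0, 0.03, 0.003, -0.11, 0, 0, 0, 0, 0.03, 0.003, -0.11, 0, 0, 0, 0, 0.03, 0.003, -0.11, 0]}}

```text
clock: 5.3
position: [0.6205, 0.2307, 0.0842]
ee_rot: [3.109, 0.454, -0.0]
force: [0.4, 0.2, 0.5]
width: 0.007
gripper_force: 0.0
```

Run:
```python
from h import *
s=sensors.observe();p=s["position"];print(p)
w=optics.get_image("wrist");i=optics.get_image("side")
c=optics.calibration("side")
for q in ([p[0],p[1],p[2]-.019],[.62,.2295,.012],[.6227,.2324,.012],[.6186,.2271,.012]):
    print(cv2.projectPoints(np.array([q]),c["rvec"],c["tvec"],c["camera_matrix"],None)[0].ravel())
o=np.zeros((480,800,3),np.uint8)
o[:400,:400]=cv2.resize(i[330:430,200:300],None,fx=4,fy=4,interpolation=cv2.INTER_CUBIC)
o[:480,400:]=cv2.resize(w[170:362,240:400],None,fx=2.5,fy=2.5,interpolation=cv2.INTER_CUBIC)
cv2.imwrite("pics/s3.png",o)
```

```text
[0.62048059 0.23066821 0.0842274 ]
[255.14467596 356.3698941 ]
[258.44932593 376.7785737 ]
[256.44667252 377.97025645]
[259.6165805  375.73822765]
```

View pics/s3.png

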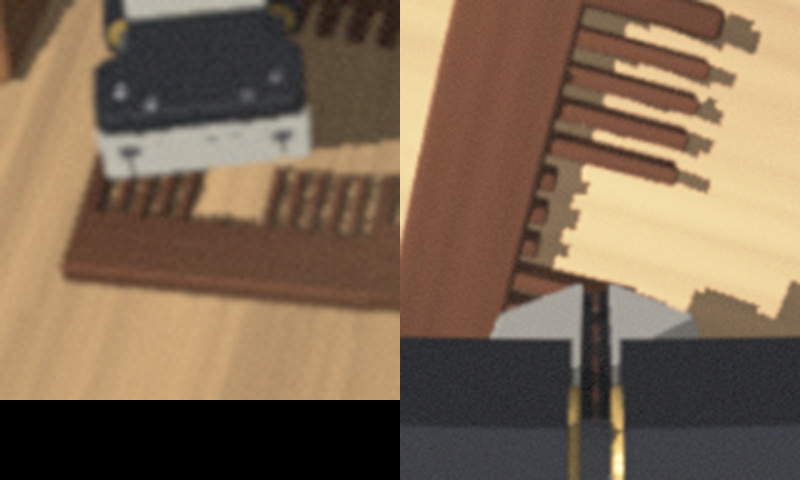

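The side crop shows the gap at (235,195), with the gripper body hiding the fingertips. The wrist crop shows the gap's middle at about (602,225), wrist pixel (320.8,260), and the fingertip front edge at about (318.5,283). I'll use the visible fingertip to cancel the wrist calibration bias.

Run:
```python
from h import *
s=sensors.observe();p=s["position"];Rt=cv2.Rodrigues(s["ee_rot"])[0]
print(Rt[:,0].round(3),s["clock"])
print("gap",world("wrist",[(320.4,259.6)],.012))
print("corners",world("wrist",[(240+(u-400)/2.5-.3,170+v/2.5-.3) for u,v in [(550,155),(522,265),(675,183)]],.012))
z=p[2]-.019
print("tip px on tip plane",world("wrist",[(318.2,282.8)],z), p+ .019*Rt[:,2])
c=optics.calibration("wrist");K=c["camera_matrix"];R=cv2.Rodrigues(c["rvec"])[0]
print("cam",-R.T@c["tvec"])
for d in(-.0095,0,.0095):
    q=p+.019*Rt[:,2]+d*Rt[:,0]; x=(R@q+np.ravel(c["tvec"]))
    print(d,cv2.fisheye.projectPoints(x.reshape(1,1,3),np.zeros(3),np.zeros(3),K,np.zeros(4))[0].ravel())
```

```text
[0.958 0.286 0.002] 5.4
gap [[0.62483247 0.23199664 0.012     ]]
corners [[0.63827037 0.24891976 0.012     ]
 [0.60892694 0.2479293  0.012     ]
 [0.64011813 0.21812805 0.012     ]]
tip px on tip plane [[0.6325269  0.23575508 0.06644906]] [0.62127211 0.231388   0.06644912]
cam [0.69929919 0.25583817 0.22518099]
-0.0095 [320.19570227 322.86930069]
0 [320.23061798 305.74477681]
0.0095 [320.26352539 287.76207999]
```

Call:
{"name": "arm_command", "arguments": {"deltas": [0, 0, 0, 0.001, -0.001, -0.01, 0, 0, 0, 0, 0.001, -0.001, -0.02, 0, 0, 0, 0, 0.001, -0.001, -0.028, 0, 0, 0, 0, 0.001, -0.001, -0.028, 0, 0, 0, 0, 0.001, -0.001, -0.028, 0, 0, 0, 0, 0.001, -0.001, -0.028, 0, 0, 0, 0, 0.001, -0.001, -0.028, 0, 0, 0, 0, 0.001, -0.001, -0.028, 0, 0, 0, 0, 0.001, -0.001, -0.028, 0, 0, 0, 0, 0.001, -0.001, -0.028, 0, 0, 0, 0, 0.001, -0.001, -0.028, 0, 0, 0, 0, 0.001, -0.001, -0.028, 0, 0, 0, 0, 0.001, -0.001, -0.028, 0, 0, 0, 0, 0.001, -0.001, -0.028, 0, 0, 0, 0, 0.001, -0.001, -0.028, 0, 0, 0, 0, 0.001, -0.001, -0.028, 0, 0, 0, 0, 0.001, -0.001, -0.028, 0, 0, 0, 0, 0.001, -0.001, -0.028, 0, 0, 0, 0, 0.001, -0.001, -0.028, 0, 0, 0, 0, 0.001, -0.001, -0.028, 0]}}

```text
clock: 7.4
position: [0.6212, 0.2302, 0.0557]
ee_rot: [3.108, 0.455, -0.0]
force: [-0.6, 0.4, 0.8]
width: 0.005
gripper_force: 0.0
```

Call:
{"name": "arm_command", "arguments": {"deltas": [0, 0, 0, 0, 0, 0, 0, 0, 0, 0, 0, 0, 0, 0, 0, 0, 0, 0, 0, 0, 0, 0, 0, 0, 0, 0, 0, 0, 0, 0, 0, 0, 0, 0, 0, 0, 0, 0, 0, 0, 0, 0, 0, 0, 0, 0, 0, 0, 0, 0, 0, 0, 0, 0, 0, 0, 0, 0, 0, 0, 0, 0, 0, 0, 0, 0, 0, 0, 0, 0, 0, 0, 0, 0, 0, 0, 0, 0, 0, 0, 0, 0, 0, 0, 0, 0, 0, 0, 0, 0, 0, 0, 0, 0, 0, 0, 0, 0, 0, 0, 0, 0, 0, 0, 0, 0, 0, 0, 0, 0, 0, 0, 0, 0, 0, 0, 0, 0, 0, 0, 0, 0, 0, 0, 0, 0, 0, 0, 0, 0, 0, 0, 0, 0, 0, 0, 0, 0, 0, 0]}}

```text
clock: 9.4
position: [0.6212, 0.2302, 0.0558]
ee_rot: [3.108, 0.455, 0.0]
force: [-0.5, 0.1, -1.2]
width: 0.002
gripper_force: 0.0
```

Run:
```python
from h import *
w=optics.get_image("wrist");t=optics.get_image("top")
o=np.zeros((540,800,3),np.uint8)
o[:480,:400]=cv2.resize(w[200:392,240:400],None,fx=2.5,fy=2.5)
o[:540,400:]=cv2.resize(t[155:290,190:290],None,fx=4,fy=4)
cv2.imwrite("pics/f.png",o)
```

```text
(no output)
```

View pics/f.png

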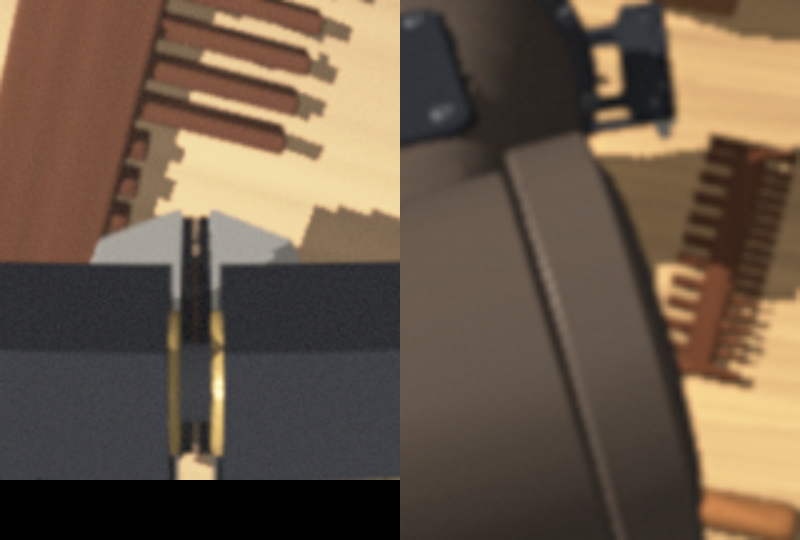

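The wrist crop shows the fingertips' front edge at (195,215), over the gap between the tooth at (210,120) and the next group. The comb is untouched, and the dwell has lasted over 3.5 s.

```bash
python3 -c "
from h import *
print(arm.sign_off())"
```

```text
the job is handed in; nothing more can be done
None
```

I pressed the call button fully down (12.8 N at the tool, against 5 N needed) and lifted clear so its spring could return it; I took no picture of it back up. The fingertips then held about 25 mm over the middle of the broken comb's gap for over 3.5 s without touching the comb, and the job was handed in still pointing there, at about 9.5 s on the clock.

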